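Latch the long soap mould

TASK

Two wooden soap moulds stand open on the shop table. Close the long one, the one with four pouring holes: swing its wire loop over so that the end bar hooks behind the keeper, then push the lever over and snap it fully down, and let go. Leave the short mould alone.

Things in the scene. Friction and masses are not known exactly. Their poses are not given: they have to be found in the camera images.
- long_mould: Long wooden mould on a dark base board, immovable: 145 mm in x, 210 in y, top 56 mm above the table; two square holes each side of the latch. Origin on the table under the middle of the parting line. x runs from the fixed half (-80 to 0 mm, has the lever) to the sliding half (0 to 65, has the keeper; sprung 5 mm open in +x, drawn in by the latch). The latch lies within 30 mm of y = 0.
- long_pivot (a point): Centre of the lever's hinge pin on the long mould, 70 mm above the table, 25 mm to the -x side of the parting line; axis along the mould's y. The lever is a steel strip 22 mm wide and 5 mm thick, reaching 55 mm from here; shut, it lies flat towards -x, its upper face 76 mm above the table.
- long_lever (a joint): Long mould's lever angle, rad: 0 = snapped flat down, pointing to the mould's -x; 1.57 upright; 2.1 to 2.4 at the start, leaning towards the keeper; stop at 2.45. With the loop loose, friction keeps it where it is left (about 2 N moves its tip); with the loop hooked, closing it takes up to about 6 N near the tip, and in the last 0.3 rad the loop's pull holds it down (over centre).
- long_bar (a point): Centre of the end bar of the long mould's loop: round steel, 8 mm thick, 58 mm long, along the mould's y. It starts upright or leaning back from the keeper, against a stop. The loop swings easily about point long_loop_pin, its bar passes freely over the lever's tip, and past upright it falls by its own weight; hooked, with the lever still up, the bar lies on the wooden top beyond the keeper.
- long_loop_pin (a point): Centre of the hinge pin of the long mould's wire loop, carried by the lever, 16.5 mm from the lever's pivot, axis along the mould's y. The loop is a U of 8 mm wire, 67 mm from this pin to the end bar; its legs, 25 mm either side, straddle the lever.
- long_keeper (a point): Where the bar's centre lies when hooked, 65 mm above the table, on the sliding half. The keeper is an upright steel hook 24 mm wide (y), top 75 mm above the table; the bar goes down on its +x side (away from the lever) and under its lip, whose underside is 71 mm above the table and which reaches 3 mm past this point in +x. Axes as the mould's.
- short_mould: The short mould, 130 mm in y, with only two pouring holes, otherwise built alike, with the same latch, also open. Not to be touched. Origin on the table under the middle of its parting line.

How it is judged:
On the way:
1. the loop's bar is down behind the keeper while the lever is still up (z of long_bar in the frame of long_keeper below 0.003 m and x of long_bar in the frame of long_keeper above -0.004 m and value of joint long_lever above 0.9 rad), for 0.1 s.
At the end, for the whole second after the job is handed in: The long mould's lever lies down within 0.15 rad of fully shut, and the loop's bar is hooked behind the keeper under its lip, within 8 mm of its seat and at most 5 mm above it (value of joint long_lever below 0.15 rad and z of long_bar in the frame of long_keeper below 0.005 m and distance between long_bar and long_keeper below 0.008 m); the robot touches nothing.
It fails at once if the short mould was touched (over 2 N) (contact force between any of the fingers, the arm and short_mould above 2 N).
It also fails if it takes over 45 s, if anything falls off the work surface, if the arm or the gripper's body presses on something with over 40 N, if the wrist force passes 120 N, or if a joint passes its speed limit or range.

ROBOT

A 7-joint arm with a two-finger parallel gripper is mounted at the origin on a cart in front of the work surface, level with it; the furniture and walls round the work are solid. World frame = base frame: x ahead of the robot, y to its left, z up, the work surface at z = 0. Lengths are in m, angles in rad, forces in N, time in s.
With the tool pointing down it reaches from about 0.35 to 0.9 m from the base axis. Payload 8.1 kg.
Tool frame: the origin (TCP) lies at the centre of the arm's flange, where the gripper is bolted on; the fingertips stand 178 mm ahead of it and the grasp point (between the pads) lies 159 mm ahead of it; z points along the fingers, y is the direction in which the jaws open and shut (so a half turn about z gives the same grasp; the last joint's range is limited). The gripper opens to 92 mm and grips with 3 to 60 N. Pads are 19 mm wide; open, the fingers measure 130 mm over their backs; the gripper's body (75 mm by 190 mm) begins 47 mm behind the grasp point.
Start: joints at [-1.295, 0.434, 0.025, 1.573, -0.012, 1.134, -0.075], TCP at [0.231, 0.581, 0.405] pointing down, gripper open.
Joint ranges: [-2.62, 2.62], [-0.44, 2.09], [-1.27, 1.32], [0.08, 2.57], [-1.32, 4.46], [0.12, 2], [-2.74, 2.74]. Speed limits (rad/s): [2.22, 2.22, 3.01, 3.01, 3.14, 3.14, 3.14].

INTERFACE

Orientations are given as a rotation vector (axis times angle).
In Python, from cell import arm, get_image, camera_model gives the robot as it stands. The module is installed in compiled form; this text tells all that it offers.
- The arm moves only by the shell command python3 -m pendant 'ROWS' [FORCE]. ROWS is JSON, a list that holds one entry, the list of rows, each a list of 7 numbers: the shift along the tool's x, y, z in mm, then the turn, a rotation vector about the tool's x, y, z in rad, then the closure, from -1 (fully open) to 1 (shut). In form: [[[x, y, z, rx, ry, rz, hand], ...]]. A call has 1 to 20 rows; each row is the pose to reach, as a shift and turn from the pose commanded when the call began, along the tool's axes at that moment; what a row does not reach only later rows make up. A row lasts 1/8 s, in which the tool goes at most 62.5 mm and 10.7 degrees, less where a joint would pass 70% of its speed; a pose out of reach is approached as far as the arm can. A call with a gripper value outside its range is refused whole. The fingers move at their own pace and stop on an object; FORCE is the grip in N (left out, the last holds). Time passes only in rows, so rows that repeat a pose let the fingers close. It gives the time, the measured TCP pose, the force and the opening at its end, in the units of the state.
- arm.observe(): the state, without advancing time (a new reading comes with each control period).
- get_image(name): name is "scene" or "side" or "wrist"; returns the picture (480x640x3 uint8, red, green, blue); there is no depth.
- camera_model(name): a dict with "fx", "fy", "cx", "cy" (pixels), "position" and "orientation" of the camera in the world; the wrist camera has in their place "T_tool_cam" (4x4, takes a point from camera to tool coordinates, whose origin is the TCP and whose axes are the flange's). Camera axes: x right, y down, z forward; pixel columns grow to the right and rows downward; lengths in m; the calibration is good to about 2 mm. A picture is of the moment at which its call begins: read the wrist's pose just before it. camera_model takes no time and is no camera call.
- arm.sign_off(): hands the job in, once; it reports no verdict.
The state is a dict: "clock": time; "joints": joint angles; "dq": joint speeds; "joint_efforts": joint torques, N m; "position": TCP position; "ee_rot": TCP orientation; "force": force on the tool from outside, world axes, zero at the start; "ft_torque": the same for the moment, N m; "width": opening from 0.0 (shut) to 1.0 (fully open).
Only numpy, scipy, OpenCV 4.12 (cv2) and the standard library are available. Lean on these libraries where they do the work, as an engineer would, in place of code of your own. Each camera call takes 0.05 s, during which the arm holds its last target.

## Working session

There is one attempt and no reset: what is moved stays moved. The work goes in short steps, Python scripts to look and compute and a shell command to move; the robot and the scene stay as the last step left them, time stands still between calls to the robot, and variables do not carry over. Pictures are saved under pics/ and viewed, and the job is handed in when it is done.

```bash
mkdir -p pics; cat > h.py <<'E'
import numpy as np,cv2
from scipy.spatial.transform import Rotation as R
from cell import arm,get_image,camera_model
def save(n,f):
    im=get_image(n); cv2.imwrite('pics/'+f,im[:,:,::-1]); return im
E
python3 - <<'E'
from h import *
s=arm.observe();print({k:np.round(v,3) for k,v in s.items()})
for n in ['scene','side','wrist']: save(n,n+'0.png');print(n,camera_model(n))
E
```

```text
{'clock': np.float64(0.0), 'joints': array([-1.295,  0.435,  0.025,  1.574, -0.012,  1.134, -0.075]), 'dq': array([ 0.   , -0.   , -0.001, -0.001,  0.   , -0.001,  0.   ]), 'joint_efforts': array([-1.0000e-03, -6.6786e+01,  9.8400e-01, -3.1447e+01, -6.1000e-02,
        4.2000e-02,  0.0000e+00]), 'position': array([0.231, 0.58 , 0.404]), 'ee_rot': array([-5.920e-01, -3.085e+00,  2.000e-03]), 'force': array([ 0.104, -0.895, -1.534]), 'ft_torque': array([-0.04 ,  0.012,  0.   ]), 'width': np.float64(1.001)}
scene {'fx': 573.1702768445527, 'fy': 573.1702768445527, 'cx': 318.25557874106823, 'cy': 240.75701090614024, 'position': array([ 0.02126479, -0.56190178,  0.47579181]), 'orientation': array([-1.93243224,  0.77166795, -0.49803616])}
side {'fx': 536.977149182345, 'fy': 536.977149182345, 'cx': 325.10014112859244, 'cy': 243.93349485601854, 'position': array([ 0.29578114, -0.77732719,  0.4642506 ]), 'orientation': array([-2.00161928,  0.32011143, -0.17867082])}
wrist {'fx': 366.6523664749865, 'fy': 366.6523664749865, 'cx': 311.81341003833256, 'cy': 240.00645383773, 'T_tool_cam': array([[ 4.44080235e-04, -9.58415107e-01, -2.85377444e-01,
         7.68909921e-02],
       [ 9.99999896e-01,  3.95510290e-04,  2.27828630e-04,
        -2.65351562e-04],
       [-1.05484685e-04, -2.85377516e-01,  9.58415183e-01,
         1.98777199e-02],
       [ 0.00000000e+00,  0.00000000e+00,  0.00000000e+00,
         1.00000000e+00]])}
```

View pics/scene0.png

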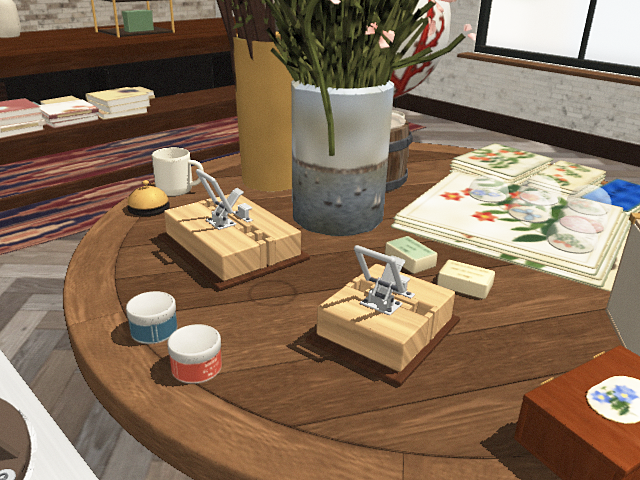

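View pics/side0.png

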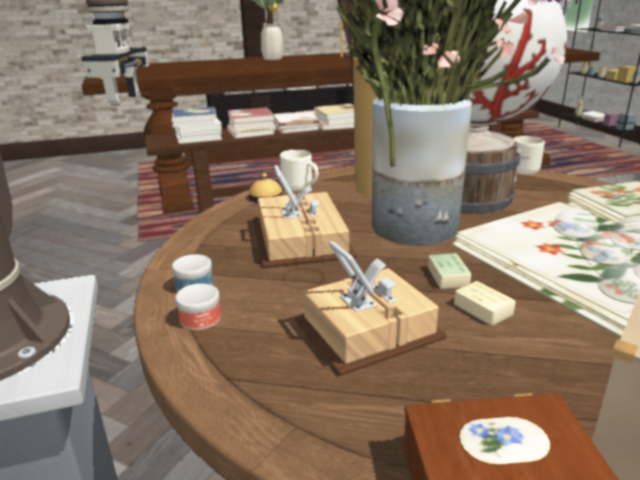

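View pics/wrist0.png

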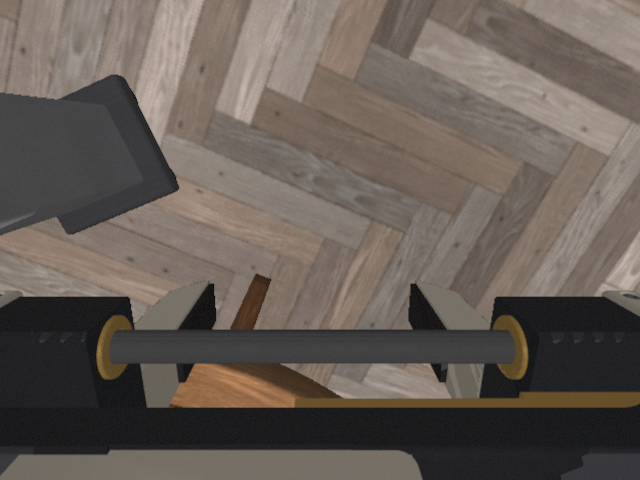

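```bash
python3 - <<'E'
import cv2
a=cv2.imread('pics/scene0.png');b=cv2.imread('pics/side0.png')
cv2.imwrite('pics/c1.png',cv2.resize(a[160:290,150:320],None,fx=4.6,fy=4.6,interpolation=cv2.INTER_CUBIC))
cv2.imwrite('pics/c2.png',cv2.resize(a[235:385,295:470],None,fx=4,fy=4,interpolation=cv2.INTER_CUBIC))
cv2.imwrite('pics/c3.png',cv2.resize(b[160:270,240:360],None,fx=5.4,fy=5.4,interpolation=cv2.INTER_CUBIC))
E
```

```text
(no output)
```

View pics/c1.png

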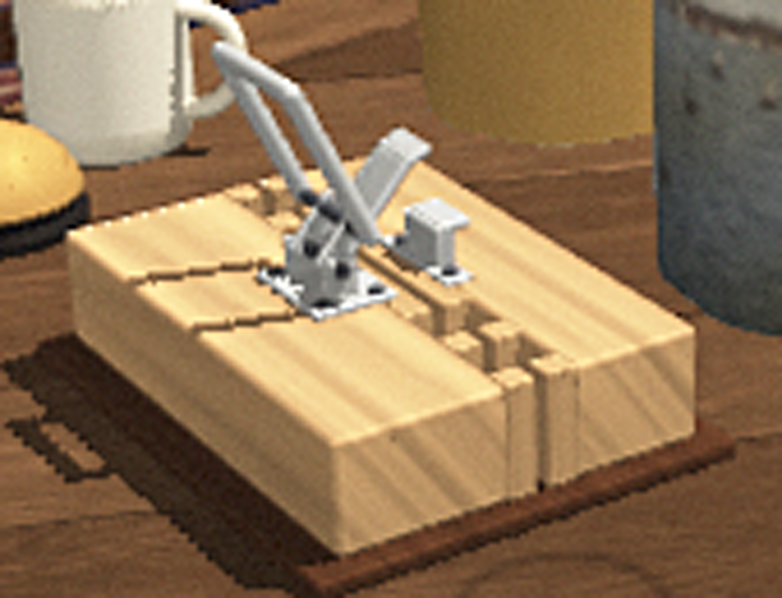

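View pics/c2.png

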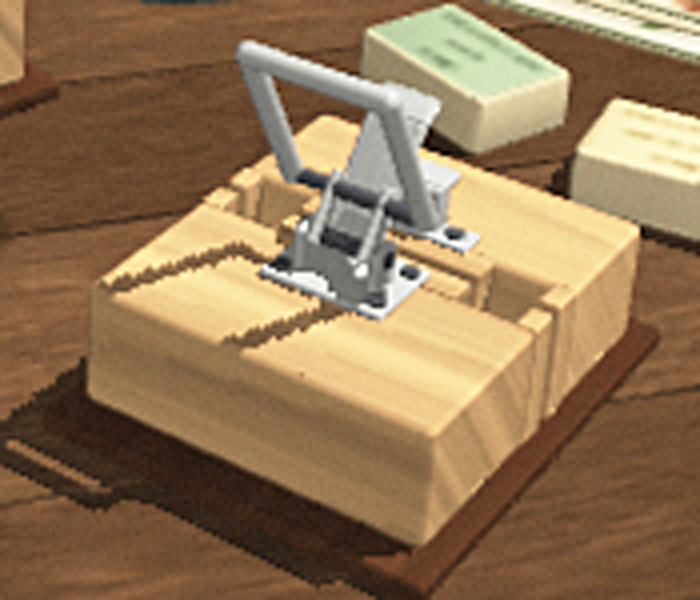

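View pics/c3.png

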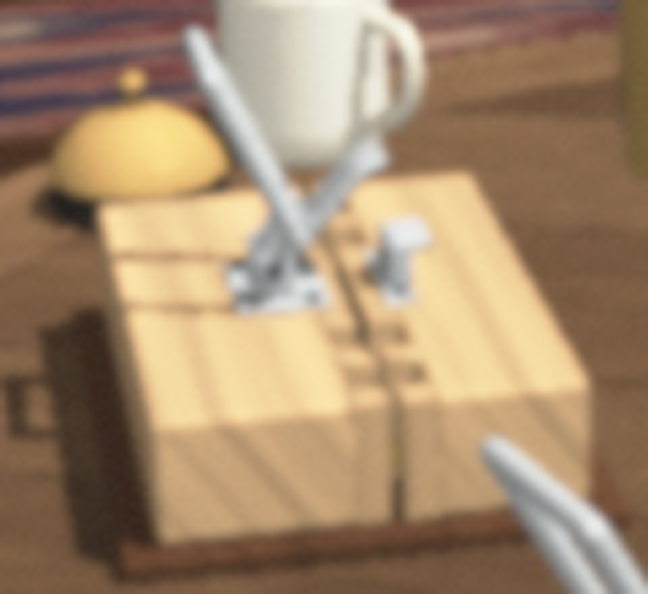

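```bash
cat >> h.py <<'E'
def ray(n,px,T=None):
    c=camera_model(n)
    if n=='wrist':
        M=T@c['T_tool_cam'];Rc=M[:3,:3];p=M[:3,3]
    else: Rc=R.from_rotvec(c['orientation']).as_matrix();p=c['position']
    d=Rc@np.array([(px[0]-c['cx'])/c['fx'],(px[1]-c['cy'])/c['fy'],1]); return p,d
def onz(n,px,z,T=None):
    p,d=ray(n,px,T); return p+d*(z-p[2])/d[2]
def proj(n,P,T=None):
    c=camera_model(n)
    if n=='wrist':
        M=T@c['T_tool_cam'];Rc=M[:3,:3];p=M[:3,3]
    else: Rc=R.from_rotvec(c['orientation']).as_matrix();p=c['position']
    q=(np.atleast_2d(P)-p)@Rc; return np.c_[q[:,0]/q[:,2]*c['fx']+c['cx'],q[:,1]/q[:,2]*c['fy']+c['cy']]
def toolT():
    s=arm.observe();T=np.eye(4);T[:3,:3]=R.from_rotvec(s['ee_rot']).as_matrix();T[:3,3]=s['position'];return T
E
python3 - <<'E'
from h import *
c1=lambda x,y:(150+x/4.6,160+y/4.6)
c3=lambda x,y:(240+x/5.4,160+y/5.4)
for nm,n,p in [('NL','scene',c1(335,443)),('FL','scene',c1(70,235)),('NR','scene',c1(693,330)),('FR','scene',c1(395,155)),
 ('NL','side',c3(157,430)),('FL','side',c3(98,208)),('NR','side',c3(588,383)),('FR','side',c3(472,175))]:
    print(nm,n,np.round(onz(n,p,.056),4))
E
```

```text
NL scene [0.456  0.0806 0.056 ]
FL scene [0.479  0.2845 0.056 ]
NR scene [0.601  0.0638 0.056 ]
FR scene [0.6204 0.2667 0.056 ]
NL side [0.4556 0.0766 0.056 ]
FL side [0.4771 0.2843 0.056 ]
NR side [0.6019 0.0642 0.056 ]
FR side [0.6265 0.2692 0.056 ]
```

```bash
cat >> h.py <<'E'
from scipy.optimize import least_squares
def mould():
    c1=lambda x,y:(150+x/4.6,160+y/4.6)
    c3=lambda x,y:(240+x/5.4,160+y/5.4)
    obs=[('scene',c1(335,443),(-80,-105)),('scene',c1(70,235),(-80,105)),('scene',c1(693,330),(70,-105)),
     ('side',c3(157,430),(-80,-105)),('side',c3(98,208),(-80,105)),('side',c3(588,383),(70,-105)),('side',c3(472,175),(70,105))]
    def f(v):
        c,s=np.cos(v[2]),np.sin(v[2]);r=[]
        for n,p,q in obs:
            x,y=np.array(q)/1e3;P=[v[0]+c*x-s*y,v[1]+s*x+c*y,.056]
            r+=list(proj(n,P)[0]-p)
        return r
    s=least_squares(f,[.53,.18,-.1]); return s.x,np.array(s.fun).round(1)
def m2w(v,p):
    p=np.atleast_2d(p);c,s=np.cos(v[2]),np.sin(v[2])
    return np.c_[v[0]+c*p[:,0]-s*p[:,1],v[1]+s*p[:,0]+c*p[:,1],p[:,2]]
E
python3 - <<'E'
from h import *
v,r=mould();print(v,r)
print('vase base',onz('scene',(338,228),0),onz('scene',(292,215),0),onz('scene',(385,212),0), onz('side',(415,240),0))
print('short',onz('scene',(368,255),.15),onz('side',(335,245),.15))
print('bell',onz('scene',(147,212),0),'mug',onz('scene',(175,192),0),'gold',onz('scene',(260,188),0))
# latch, mould frame, by intersect with planes
for y0 in (-20,-10,0,10,20):
  print(y0,'pivot',proj('scene',m2w(v,[-.025,y0/1e3,.070]))[0].round(1))
E
```

```text
[ 0.54582135  0.17470036 -0.11413571] [-0.4  0.6 -1.4 -0.5  1.6 -0.2 -1.  -0.6  0.2 -0.7  1.1  0.3  0.1 -0.3]
vase base [0.74227397 0.1115041  0.        ] [0.71669574 0.21439398 0.        ] [0.86737871 0.09951448 0.        ] [0.75338812 0.0942358  0.        ]
short [ 0.48835087 -0.17636993  0.15      ] [ 0.49855341 -0.16595303  0.15      ]
bell [0.51092979 0.41741468 0.        ] mug [0.6082101  0.47143701 0.        ] gold [0.75987461 0.36843516 0.        ]
-20 pivot [225.9 220.2]
-10 pivot [222.9 218.1]
0 pivot [220.  216.1]
10 pivot [217.1 214.1]
20 pivot [214.2 212.1]
```

```bash
python3 - <<'E'
from h import *
v,r=mould()
c1=lambda x,y:(150+x/4.6,160+y/4.6)
c3=lambda x,y:(240+x/5.4,160+y/5.4)
Rm=R.from_euler('z',v[2]).as_matrix();o=np.array([v[0],v[1],0])
def atY(n,px,y):
    p,d=ray(n,px);p=Rm.T@(p-o);d=Rm.T@d;return ((p+d*(y-p[1])/d[1])*1e3).round(1)
for nm,n,px in [('bar','scene',c1(256,72)),('bar','side',c3(200,52)),('tip','scene',c1(410,140)),('tip','side',c3(372,158)),('keeptop','scene',c1(435,213)),('keeptop','side',c3(408,232))]:
    print(nm,n,[list(atY(n,px,y/1e3)) for y in (-15,0,15)])
T=toolT()
Tg=m2w(v,[-.085,0,.40])[0]
print('d tool mm',(T[:3,:3].T@(Tg-T[:3,3])*1e3).round(1), 'yaw tool y',np.degrees(np.arctan2(T[1,1],T[0,1])),'want',90+np.degrees(v[2]))
E
```

```text
bar scene [[np.float64(-53.3), np.float64(-15.0), np.float64(153.1)], [np.float64(-45.9), np.float64(0.0), np.float64(146.8)], [np.float64(-38.4), np.float64(15.0), np.float64(140.6)]]
bar side [[np.float64(-48.3), np.float64(-15.0), np.float64(154.0)], [np.float64(-46.9), np.float64(0.0), np.float64(149.1)], [np.float64(-45.5), np.float64(15.0), np.float64(144.3)]]
tip scene [[np.float64(5.5), np.float64(-15.0), np.float64(114.4)], [np.float64(14.1), np.float64(0.0), np.float64(107.4)], [np.float64(22.6), np.float64(15.0), np.float64(100.4)]]
tip side [[np.float64(10.5), np.float64(-15.0), np.float64(110.3)], [np.float64(12.8), np.float64(0.0), np.float64(104.7)], [np.float64(15.2), np.float64(15.0), np.float64(99.2)]]
keeptop scene [[np.float64(14.6), np.float64(-15.0), np.float64(83.4)], [np.float64(23.3), np.float64(0.0), np.float64(75.8)], [np.float64(32.0), np.float64(15.0), np.float64(68.2)]]
keeptop side [[np.float64(22.7), np.float64(-15.0), np.float64(81.0)], [np.float64(25.3), np.float64(0.0), np.float64(75.1)], [np.float64(27.8), np.float64(15.0), np.float64(69.1)]]
d tool mm [-360.5 -282.9    4.5] yaw tool y 68.29146158407639 want 83.4605056530433
```

```bash
python3 -m pendant '[[[-36,-28,0,0,0,-0.03,1],[-72,-57,0,0,0,-0.06,1],[-108,-85,0,0,0,-0.09,1],[-144,-113,0,0,0,-0.12,1],[-180,-141,0,0,0,-0.15,1],[-216,-170,0,0,0,-0.18,1],[-252,-198,0,0,0,-0.21,1],[-288,-226,0,0,0,-0.24,1],[-324,-254,0,0,0,-0.265,1],[-350,-274,0,0,0,-0.265,1],[-360,-283,0,0,0,-0.265,1],[-360,-283,0,0,0,-0.265,1]]]' 20
python3 - <<'E'
from h import *
s=arm.observe();print(s['clock'],s['position'],s['ee_rot'],s['width'],s['force'])
v,_=mould();T=toolT()
Tg=m2w(v,[-.085,0,.313])[0]
print('d tool mm',(T[:3,:3].T@(Tg-T[:3,3])*1e3).round(1),np.degrees(np.arctan2(T[1,1],T[0,1])))
save('wrist','w1.png');save('scene','s1.png')
E
```

```text
clock: 1.65
position: [0.4609, 0.1845, 0.4046]
ee_rot: [-0.181, -3.136, -0.0]
force: [-0.3, 1.2, 0.3]
width: 0.003
1.65 [0.46090485 0.18446764 0.40462087] [-1.80529332e-01 -3.13607985e+00 -3.05436595e-05] 0.0028511063572247684 [-0.28421747  1.15184267  0.30633573]
d tool mm [-0.5 -0.  91.6] 83.41077611668953
```

View pics/w1.png

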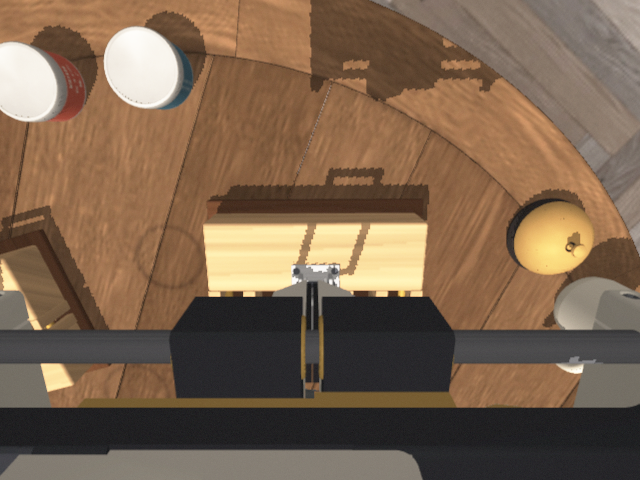

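View pics/s1.png

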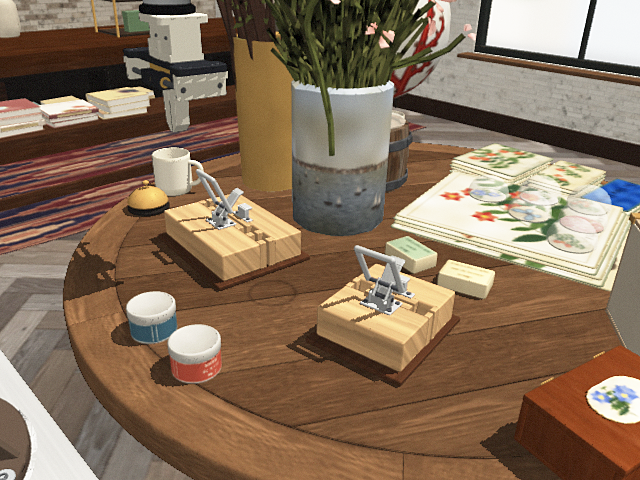

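```bash
python3 -m pendant '[[[0,0,30,0,0,0,1],[0,0,60,0,0,0,1],[0,0,90,0,0,0,1],[0,0,90,0,0,0,1],[-10,0,90,0,0,0,1],[-20,0,90,0,0,0,1],[-28,0,90,0,0,0,1],[-36,0,90,0,0,0,1],[-36,0,90,0,0,0,1]]]'
python3 - <<'E'
from h import *
s=arm.observe();print(s['clock'],s['position'],s['ee_rot'],s['width'],s['force'])
a=get_image('scene')[110:300,100:340];b=get_image('side')[110:270,190:390]
a=cv2.resize(a,None,fx=1.6*5/3,fy=1.6*5/3,interpolation=cv2.INTER_CUBIC)
cv2.imwrite('pics/a2.png',a[:,:,::-1]);cv2.imwrite('pics/b2.png',cv2.resize(b,None,fx=3,fy=3)[:,:,::-1])
E
```

```text
clock: 2.88
position: [0.4974, 0.1803, 0.3148]
ee_rot: [0.18, 3.136, 0.0]
force: [-0.1, -0.3, 0.2]
width: 0.007
2.875 [0.49739477 0.18028743 0.31482065] [1.79936557e-01 3.13589789e+00 1.30893945e-04] 0.006955795130182836 [-0.10075768 -0.27059448  0.21718279]
```

View pics/a2.png

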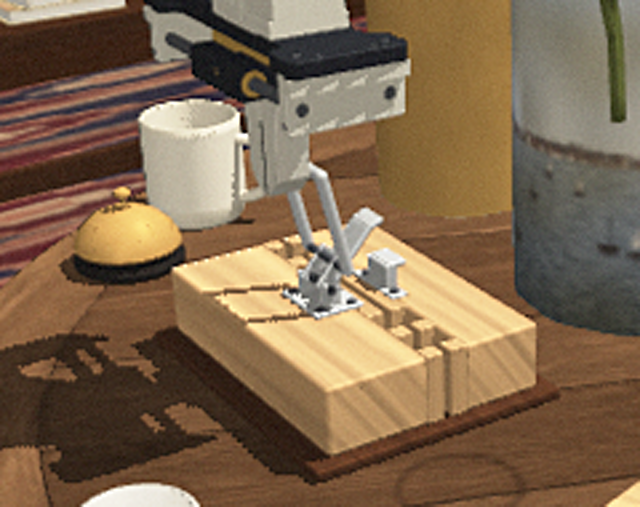

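View pics/b2.png

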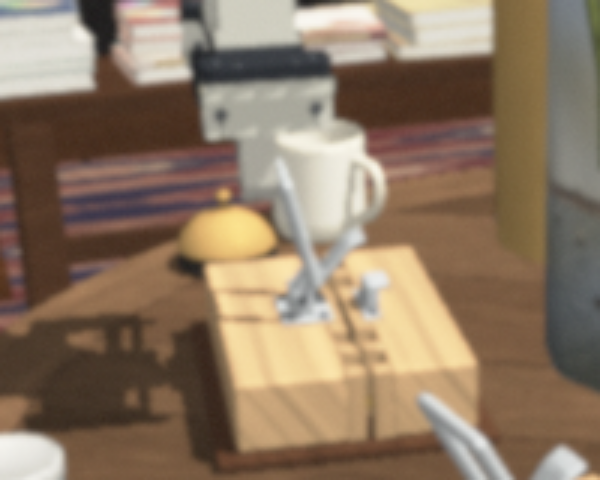

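```bash
python3 -m pendant '[[[-7,0,0,0,0,0,1],[-14,0,0,0,0,0,1],[-21,0,0,0,0,0,1],[-28,0,0,0,0,0,1],[-35,0,0,0,0,0,1],[-42,0,0,0,0,0,1],[-48,0,0,0,0,0,1],[-48,0,0,0,0,0,1],[-48,0,0,0,0,0,1],[-48,0,0,0,0,0,1]]]'
python3 - <<'E'
from h import *
a=get_image('scene')[110:300,100:340];b=get_image('side')[110:270,190:390]
a=cv2.resize(a,None,fx=1.6*5/3,fy=1.6*5/3,interpolation=cv2.INTER_CUBIC)
cv2.imwrite('pics/a3.png',a[:,:,::-1]);cv2.imwrite('pics/b3.png',cv2.resize(b,None,fx=3,fy=3)[:,:,::-1])
E
```

```text
clock: 4.22
position: [0.5441, 0.1751, 0.3147]
ee_rot: [-0.178, -3.136, -0.0]
force: [0.6, -0.3, 0.9]
width: 0.006
```

View pics/a3.png

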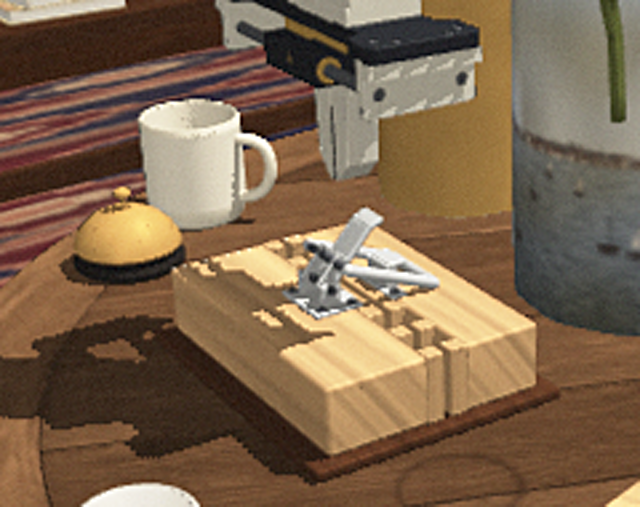

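View pics/b3.png

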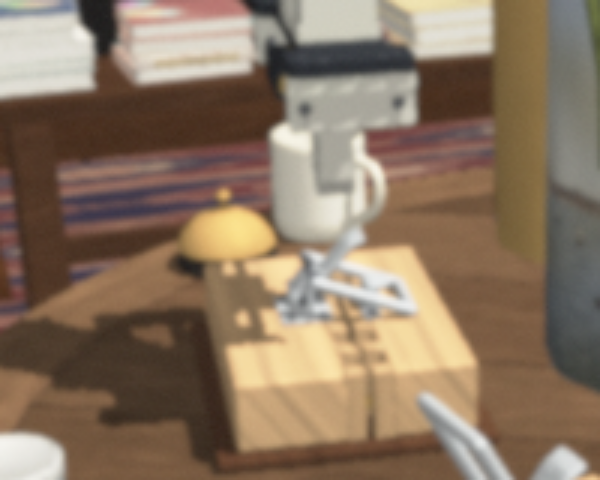

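```bash
cat >> h.py <<'E'
def face():
    v,_=mould();T=toolT();Rm=R.from_euler('z',v[2]).as_matrix()
    t=T[:3,3]+T[:3,2]*.178; q=Rm.T@(t-[v[0],v[1],0])*1e3
    print('face x %.1f y %.1f z %.1f'%(q[0]-9.5,q[1],q[2]),arm.observe()['force'].round(1),arm.observe()['clock'])
E
python3 -c "
from h import *
face()"
```

```text
face x -11.2 y 0.3 z 136.8 [0.4 0.  0.5] 4.325
```

```bash
python3 -m pendant '[[[-20,0,0,0,0,0,1],[-41,0,0,0,0,0,1],[-41,0,0,0,0,0,1],[-41,0,20,0,0,0,1],[-41,0,40,0,0,0,1],[-41,0,40,0,0,0,1],[-33,0,40,0,0,0,1],[-25,0,37,0,0,0,1],[-17,0,32,0,0,0,1],[-10,0,28,0,0,0,1],[-10,0,28,0,0,0,1]]]'
python3 - <<'E'
from h import *
face()
a=get_image('scene')[110:300,100:340];b=get_image('side')[110:270,190:390]
a=cv2.resize(a,None,fx=1.6*5/3,fy=1.6*5/3,interpolation=cv2.INTER_CUBIC)
cv2.imwrite('pics/a4.png',a[:,:,::-1]);cv2.imwrite('pics/b4.png',cv2.resize(b,None,fx=3,fy=3)[:,:,::-1])
E
```

```text
clock: 5.7
position: [0.5544, 0.1742, 0.2883]
ee_rot: [0.178, 3.134, 0.002]
force: [1.7, 1.2, 2.0]
width: 0.003
face x -0.5 y 0.8 z 110.3 [1.7 1.2 2. ] 5.7
```

View pics/a4.png

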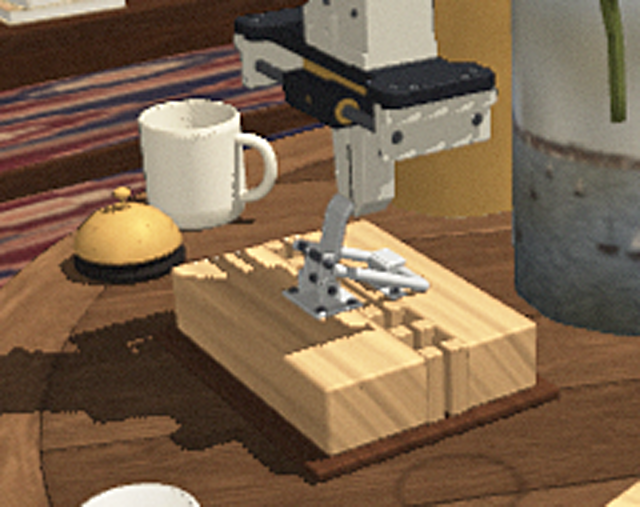

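View pics/b4.png

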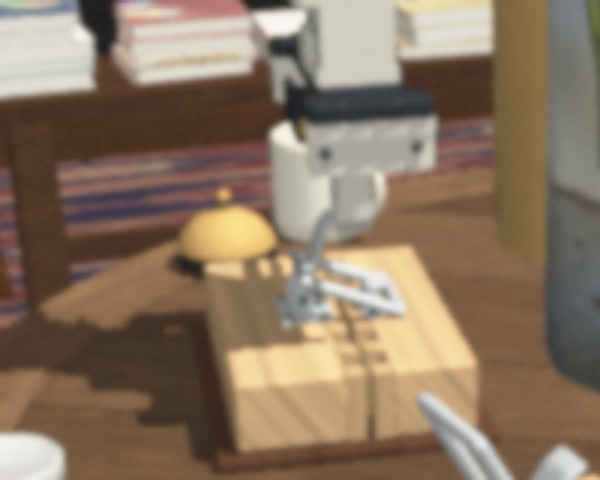

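```bash
python3 -m pendant '[[[5,0,-1,0,0,0,1],[10,0,-2,0,0,0,1],[15,0,-3,0,0,0,1],[20,0,-4,0,0,0,1],[25,0,-4,0,0,0,1],[30,0,-4,0,0,0,1],[35,0,-3,0,0,0,1],[35,0,-3,0,0,0,1]]]'
python3 - <<'E'
from h import *
face()
a=get_image('scene')[110:300,100:340];b=get_image('side')[110:270,190:390]
a=cv2.resize(a,None,fx=1.6*5/3,fy=1.6*5/3,interpolation=cv2.INTER_CUBIC)
cv2.imwrite('pics/a5.png',a[:,:,::-1]);cv2.imwrite('pics/b5.png',cv2.resize(b,None,fx=3,fy=3)[:,:,::-1])
E
```

```text
clock: 6.8
position: [0.5193, 0.1779, 0.2897]
ee_rot: [-0.179, -3.136, 0.0]
force: [1.4, -0.9, 0.1]
width: 0.009
face x -36.3 y 0.1 z 111.7 [ 1.4 -0.9  0.1] 6.8
```

View pics/a5.png

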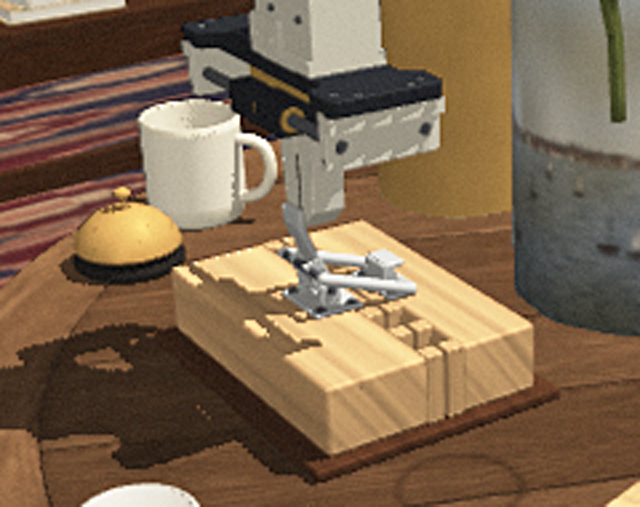

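View pics/b5.png

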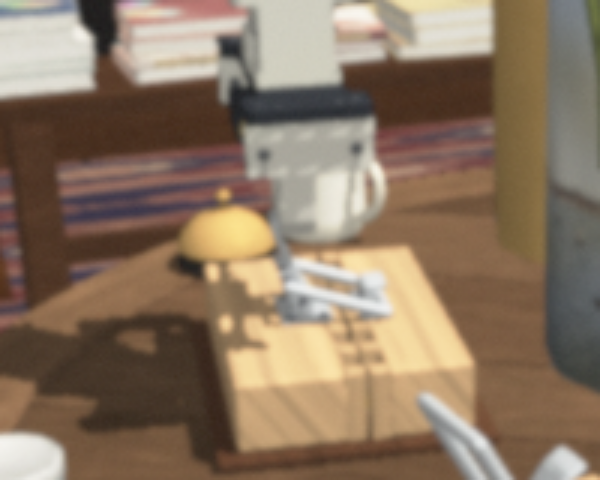

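```bash
python3 -m pendant '[[[6,0,2,0,0,0,1],[12,0,4,0,0,0,1],[17,0,8,0,0,0,1],[22,0,13,0,0,0,1],[26,0,18,0,0,0,1],[29,0,24,0,0,0,1],[31,0,30,0,0,0,1],[33,0,36,0,0,0,1],[33,0,38,0,0,0,1],[33,0,38,0,0,0,1]]]'
python3 - <<'E'
from h import *
face()
a=get_image('scene')[110:300,100:340];b=get_image('side')[110:270,190:390]
a=cv2.resize(a,None,fx=1.6*5/3,fy=1.6*5/3,interpolation=cv2.INTER_CUBIC)
cv2.imwrite('pics/a6.png',a[:,:,::-1]);cv2.imwrite('pics/b6.png',cv2.resize(b,None,fx=3,fy=3)[:,:,::-1])
E
```

```text
clock: 8.15
position: [0.4866, 0.1816, 0.2536]
ee_rot: [0.179, 3.136, 0.001]
force: [-9.6, -3.5, 31.7]
width: 0.002
face x -69.1 y 0.2 z 75.6 [-9.6 -3.5 31.7] 8.15
```

View pics/a6.png

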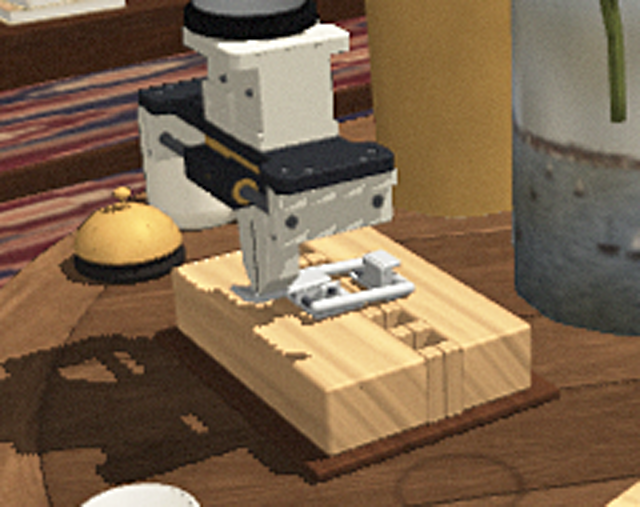

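View pics/b6.png

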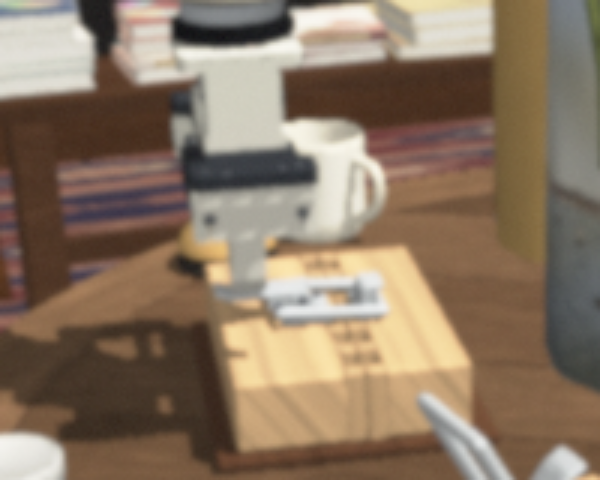

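Lever is flat at z = 76 with about 32 N on it and the parting line has closed. I'll retract and check.

```bash
python3 -m pendant '[[[0,0,-20,0,0,0,1],[0,0,-50,0,0,0,1],[0,0,-100,0,0,0,1],[20,0,-150,0,0,0,1],[40,0,-180,0,0,0,1],[40,0,-180,0,0,0,1],[40,0,-180,0,0,0,1]]]'
python3 - <<'E'
from h import *
face()
a=get_image('scene')[160:290,150:320];b=get_image('side')[160:270,240:360]
cv2.imwrite('pics/a7.png',cv2.resize(a,None,fx=4.6,fy=4.6,interpolation=cv2.INTER_CUBIC)[:,:,::-1])
cv2.imwrite('pics/b7.png',cv2.resize(b,None,fx=5.4,fy=5.4,interpolation=cv2.INTER_CUBIC)[:,:,::-1])
E
```

```text
clock: 9.12
position: [0.447, 0.1861, 0.4309]
ee_rot: [-0.179, -3.136, 0.001]
force: [-0.1, 0.5, -0.3]
width: 0.005
face x -109.1 y -0.0 z 252.9 [-0.1  0.5 -0.3] 9.125
```

View pics/a7.png

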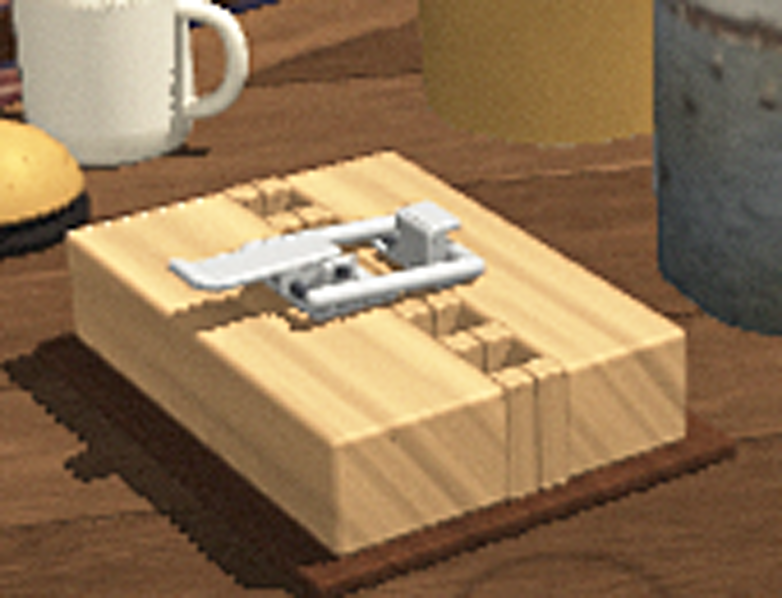

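View pics/b7.png

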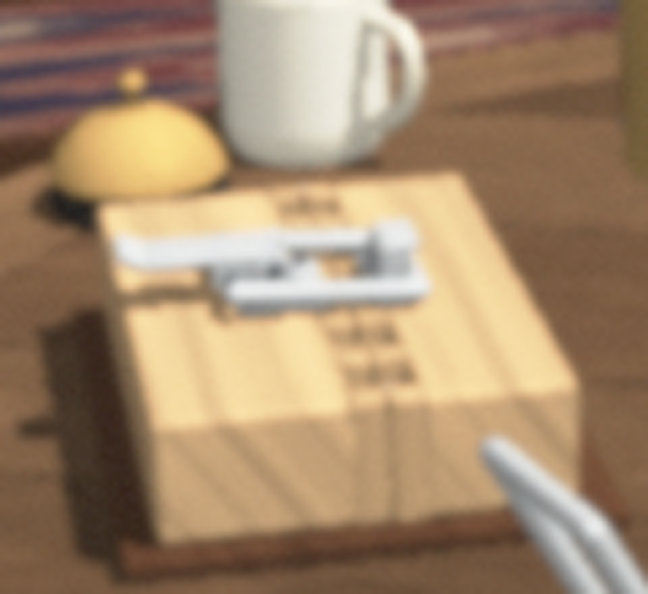

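```bash
python3 -c "
from cell import arm
arm.sign_off()"
```

```text
the job is handed in; nothing more can be done
```

The long mould is latched and the job is handed in; the clock read about 9 s of the 45 s allowed.

- **What I did:** With the fingers shut, I pushed the loop's bar past upright and it fell beyond the keeper while the lever was still up. I then pushed the lever over along its arc and pressed it flat, with a peak reading of about 32 N, and lifted clear.
- **Last checks:** The pictures after release show the lever lying flat and the parting gap closed. The bar is behind the keeper under its lip. While I held the lever down, the fingertips stood 75.6 mm above the table, against 76 mm for the shut lever's upper face. With the arm lifted clear, the force reading was near zero.
- **Short mould:** I kept the arm away from it and did not touch it.
- **Not measured:** I judged the lever's angle and the bar's seat by eye from the pictures. No check failed or disagreed with another.

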